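Check-weigh an order of tins and pack it

ROBOT

A 7-joint arm with a two-finger parallel gripper is mounted at the origin on the work surface. World frame = base frame: x ahead of the robot, y to its left, z up, the work surface at z = 0. Lengths are in mm, angles in rad, forces in N, time in s.
With the tool pointing down it reaches from about 425 to 950 mm from the base axis. Payload 16.7 kg.
Tool frame: the origin (TCP) lies between the finger pads; the fingertips stand 14 mm ahead of it and the grasp point (between the pads) lies 5 mm behind it; z points along the fingers, y is the line along which they close (so a half turn about z gives the same grasp; the last joint's range is limited). The gripper opens to 94 mm and grips with 3 to 60 N. Pads are 16 mm wide; open, the fingers measure 119 mm over their backs; the gripper's body (75 mm by 177 mm) begins 78 mm behind the grasp point.
Start: joints at [1.03, 0.426, 0.074, 1.606, -0.034, 1.111, -0.067], TCP at [257.093, -624.082, 219.467] pointing down, gripper open.
Joint ranges: [-2.85, 2.85], [-0.5, 2.14], [-1.23, 1.37], [0.21, 2.46], [-1.02, 4.16], [0.16, 2.05], [-2.73, 2.73]. Speed limits (rad/s): [1.89, 1.89, 2.39, 2.39, 3.01, 3.01, 3.01].

INTERFACE

Orientations are given as a unit quaternion [w, x, y, z].
In Python, from cell import move_pose, move_linear, set_joints, set_gripper, hold, solve_ik, capture, PlanningError, close_job, look_for, spot_point, get_time_s, get_joint_positions, get_qvel, get_effort, get_tcp_pos, get_ee_rot, get_ft_force, get_torque, get_gripper_width, get_grasp_force gives the robot as it stands. Calls block until the motion is done:
- move_pose(position, orientation): joint-space move of the TCP to a pose.
- move_linear(position, attitude=None, feed=150): straight line of the TCP; attitude=None keeps the orientation; feed is the mean speed in mm/s.
- set_joints(angles): joint-space move.
- set_gripper(opening, strength=None): finger opening in mm; strength is the grip in N (None keeps the last); returns when the fingers have stopped.
- hold(seconds).
- solve_ik(position, orientation): joint angles nearest the present ones, or None.
- capture(name): name is "side" or "top" or "wrist"; returns a dict with "frame" (480x640x3 uint8, red, green, blue), "range_z" (480x640 float32, mm along the optical axis (not along the pixel's ray), 0 where there is no reading), "fovy" (degrees; the focal length in pixels is half the picture's height over the tangent of half this angle, whatever the lens; pixels are square), "cx", "cy" (the principal point, pixels), "distortion" ([k1, k2, p1, p2, k3] as OpenCV has them; the pictures are not rectified), "world_to_cam" (4x4, takes a point from world to camera coordinates). Camera axes: x right, y down, z forward; pixel columns grow to the right and rows downward; lengths in mm; the calibration is good to about 2 mm. A picture is of the moment at which its call begins.
A pose or a line that the arm cannot do raises PlanningError and nothing moves.
- close_job(): hands the job in; it is judged then, once.
Trained networks look in the newest picture that a camera, given by its name, has taken for a name from the list of things; names that differ only in an ending like _2 or _b are one class to them, and where a whole thing is asked for, a point or a joint stands for the part that bears it (a point fixed in the world has none). Each returns a list of dicts, best first, with "p" (0 to 1); they miss things now and then, are a little off and sometimes report something else, mostly with a low value. They report only what shows in the picture. A call takes as long as a camera call. They do not tell look-alikes from the thing itself.
- look_for(query, camera): "position" ([column, row] in pixels, amid what is visible of it).
- spot_point(query, camera): "position" ([column, row] in pixels: a listed point, or the origin of a listed thing).
Readings, each from a call of its own:
- get_time_s(): time.
- get_joint_positions(): joint angles.
- get_qvel(): joint speeds.
- get_effort(): joint torques, N m.
- get_tcp_pos(): TCP position.
- get_ee_rot(): TCP orientation.
- get_ft_force(): force on the tool from outside, world axes, zero at the start.
- get_torque(): the same for the moment, N m.
- get_gripper_width(): finger opening in mm.
- get_grasp_force(): force on a finger pad.
Only numpy, scipy, OpenCV 4.12 (cv2) and the standard library are available. Lean on these libraries where they do the work, as an engineer would, in place of code of your own. Each camera call takes 0.05 s, during which the arm holds its last target. There are 200 camera calls.

TASK

Lift the steel canister off the bench scale by its handle and set it down gently and upright on the round rubber mat, then stand all the small tins from the bench together on the empty scale and let them stand there untouched for a second or two to be weighed. After that, pack the small tins upright side by side on the floor of the grey crate, and slide the order card with the yellow grip from the rack all the way down into the card holder on the crate's front. Keep the canister upright and leave the other cards, the large tins, the tape and the marker where they are.

Things in the scene. Friction and masses are not known exactly. Their poses are not given: they have to be found in the camera images.
- scale_plate (a point): bench scale: flat rectangular steel plate 200 mm (its x) by 220 mm (its y), 12 mm thick, on a narrower base, fixed; this point is the middle of the plate's upper face, 55 mm above the bench; z is up
- mat_top (a point): round black rubber mat with a yellow line round it, 150 mm across, 4 mm thick, fixed on the bench beside the scale; this point is the middle of its upper face
- canister_handle (a point): middle of the handle bar of the lidded steel canister, which stands on the scale at the start. The bar is a black round bar 12 mm thick, running straight and level along this point's y for 64 mm (legs at y = +-40 mm); its centre line is 168 mm above the canister's foot, and the free gap between its underside and the lid (lid top 120 mm above the foot) is 42 mm. z is up
- canister_foot (a point): centre of the underside of the canister: body 100 mm across, lid 103 mm across, 120 mm tall without the handle, 0.6 kg on average; z is its axis, upward
- tin1_center (a point): small low sealed tin of bright ribbed steel with a ring pull on top, 56 mm across, 48 mm tall, 0.12 kg, standing upright on the bench at the start (absent in some runs); this point is its centre, 24 mm above its foot; z is its axis, upward
- tin2_center (a point): small low sealed tin of bright ribbed steel with a ring pull on top, 56 mm across, 48 mm tall, 0.12 kg, standing upright on the bench at the start (absent in some runs); this point is its centre, 24 mm above its foot; z is its axis, upward
- tin3_center (a point): small low sealed tin of bright ribbed steel with a ring pull on top, 56 mm across, 48 mm tall, 0.12 kg, standing upright on the bench at the start (absent in some runs); this point is its centre, 24 mm above its foot; z is its axis, upward
- tin4_center (a point): small low sealed tin of bright ribbed steel with a ring pull on top, 56 mm across, 48 mm tall, 0.12 kg, standing upright on the bench at the start (absent in some runs); this point is its centre, 24 mm above its foot; z is its axis, upward
- crate_floor (a point): grey slatted plastic crate, open on top, fixed: outside 175 mm (its x) by 265 mm (its y) by 62 mm high, walls 6 mm, so 163 by 253 mm inside; this point is the middle of its inner floor, 6 mm above the bench, rim 56 mm above it; x points away from the side that has the card holder
- holder_floor (a point): card holder (upright flat pocket, open on top) on the outside of the crate's front, its -x side: this point is the middle of the pocket's floor, 16 mm above the bench. The pocket is 6.5 mm wide along x, 78 mm along y, 46 mm deep; its front is clear plastic. x, y, z are the crate's axes
- holder_mouth (a point): middle of the pocket's mouth, 46 mm above the pocket's floor and level with the crate's rim; above the mouth two lips flare outward to 5 mm higher, 15 mm apart at their tops
- order_card_grip (a point): middle of the yellow grip bar of the order card. The card is a rigid white plate 4 mm thick (x), 74 mm wide (y), 84 mm tall, with the grip bar along its upper edge: 10 mm thick (x), 74 mm wide (y), 14 mm tall. This point is 91 mm above the card's lower edge. At the start the card stands upright in one of the three slots of the wooden rack (6.5 mm wide slots, 22 mm deep, 64 mm apart along the card's x; rack top 30 mm above the bench, slot floor 8 mm above it); 0.05 kg
- order_card_foot (a point): middle of the lower edge of the order card; same axes: x through its thickness, y along its width, z up; either face may look outward in the holder
- blue_card_grip (a point): bystander, to be left where it is: card of the same shape with a blue grip bar, in another slot of the rack; middle of its grip bar
- white_card_grip (a point): bystander, to be left where it is: card of the same shape with a white grip bar, in another slot of the rack; middle of its grip bar
- rack: light wooden block 190 mm (x) by 90 mm (y) by 30 mm with three slots for cards at x = -64, 0 and +64 mm, fixed; origin at the centre of its underside
- big_tin1: bystander, to be left where it is: large tin, 73 mm across, 110 mm tall; origin at its foot
- big_tin2: bystander, to be left where it is: large tin, 73 mm across, 110 mm tall; origin at its foot
- tape: bystander, to be left where it is: roll of brown packing tape lying flat, 100 mm across, 48 mm tall; origin at its foot
- marker: bystander, to be left where it is: marker pen lying on the bench, 135 mm long, 18 mm thick; origin under its middle
Mind the look-alikes: they are no part of the job. Leave any turquoise look-alike of the part that bears tin3_center alone. What is shaped like the part that bears tin1_center but purple is not meant.

How it is judged:
By the outcome, as a careful person would: the job done as asked, in the order asked, and still so for the second after the job is handed in, with the robot touching nothing.
Of tin1, tin2, tin3, tin4 only 2 to 4 are there at a start; the rules pass over those that are not, and their reading is None.
At some moment in a run one of tin1, tin2, tin3, tin4 may be knocked a few centimetres aside while the robot is not near it.
It also fails if it takes over 210 s, if anything falls off the work surface, if the arm or the gripper's body presses on something with over 40 N, if the wrist force passes 120 N, or if a joint passes its speed limit or range.

## Working session

There is one attempt and no reset: what is moved stays moved. The work goes in short steps, each a Python script; the robot and the scene stay as the last script left them, time stands still between calls to the robot, and variables do not carry over. Pictures are saved under pics/ and viewed, at most 14 in all, crops included, and the job is handed in when it is done.

```bash
ls; mkdir -p pics; cat > h.py <<'E'
import numpy as np, cv2
from cell import *
def K(c):
    f=240/np.tan(np.radians(c['fovy'])/2); return np.array([[f,0,c['cx']],[0,f,c['cy']],[0,0,1.]])
def ray(c,px):
    n=cv2.undistortPoints(np.array([[px]],float),K(c),np.array(c['distortion'],float))[0,0]
    M=np.linalg.inv(np.array(c['world_to_cam'])); return M[:3,3],M[:3,:3]@np.array([n[0],n[1],1.])
def at_z(c,px,z):
    o,d=ray(c,px); return o+d*(z-o[2])/d[2]
def at_depth(c,px):
    u,v=int(round(px[0])),int(round(px[1])); p=c['range_z'][max(0,v-2):v+3,max(0,u-2):u+3]; p=p[p>0]
    if len(p)==0: return None
    o,d=ray(c,px); return o+d*np.median(p)
def proj(c,P):
    W=np.array(c['world_to_cam']); r=cv2.Rodrigues(W[:3,:3])[0]
    return cv2.projectPoints(np.array(P,float).reshape(-1,1,3),r,W[:3,3],K(c),np.array(c['distortion'],float))[0].reshape(-1,2)
def save(c,name): cv2.imwrite('pics/'+name,c['frame'][:,:,::-1])
E
cat > a.py <<'E'
from h import *
np.set_printoptions(precision=1,suppress=True)
for cam in ['top','side']:
    c=capture(cam); save(c,cam+'0.png'); print(cam,np.linalg.inv(c['world_to_cam'])[:3,3])
    for q in ['scale_plate','mat_top','canister_handle','canister_foot','tin1_center','crate_floor','holder_floor','holder_mouth','order_card_grip','blue_card_grip','white_card_grip','rack','big_tin1','tape','marker']:
        for r in spot_point(q,cam):
            if r['p']>.2: print(q,round(r['p'],2),np.array(r['position']),at_depth(c,r['position']))
print(get_time_s(),get_ee_rot())
E
python3 a.py
```

```text
pics
top [ 475.2   44.8 1330.6]
scale_plate 0.67 [350.9 223. ] [608.8 -12.2 175.4]
mat_top 0.98 [238.  225.4] [615.2 240.8   5.6]
mat_top 0.63 [172.  198.3] [674.4 396.9   1.9]
mat_top 0.49 [365.7 297.6] [457.8 -55.3  51. ]
canister_handle 0.82 [358.6 213.6] [628.1 -27.2 177.6]
canister_foot 0.57 [348.7 222.8] [609.   -7.7 175.5]
tin1_center 0.9 [321.6 306.1] [436.1  41.9  48.5]
tin1_center 0.66 [364.1 348.3] [346.5 -54.3  48.8]
tin1_center 0.34 [215.3 302. ] [438.6 277.6  49. ]
crate_floor 0.62 [477.9 273.9] [ 519.1 -314.8    6.7]
holder_floor 0.94 [444.2 293.5] [ 472.  -227.    59.4]
holder_mouth 0.72 [447.6 297.3] [ 463.9 -234.4   59.7]
holder_mouth 0.22 [367.4 298.1] [456.8 -59.1  50.2]
order_card_grip 0.6 [149.3 267. ] [510.3 410.2 105.3]
blue_card_grip 0.73 [145.2 296.8] [447.2 415.5 104.9]
white_card_grip 0.56 [151.4 237.1] [574.2 409.3 104.5]
big_tin1 0.67 [437.  166.1] [ 744.4 -197.1  110.8]
big_tin1 0.66 [217.1 303.2] [436.1 273.5  49. ]
big_tin1 0.65 [248.3 159.4] [747.1 208.6 111.7]
tape 0.85 [172.4 201.5] [667.1 395.9   0.6]
marker 0.89 [413.5 342.3] [ 359.7 -168.7   12.
[... 479 characters left out ...]
 4.2]
crate_floor 0.32 [221.1 405.1] [496.6 420.4  29.1]
holder_floor 0.97 [417.6 223.6] [ 463.5 -233.3   25.4]
holder_mouth 0.86 [420.  213.6] [ 464.9 -237.8   58.8]
order_card_grip 0.63 [212.4 384.3] [508.2 414.7 103.4]
order_card_grip 0.21 [417.3 198.6] [ 522.5 -329.5    3.6]
blue_card_grip 0.56 [239.7 405.4] [440.2 410.  103.6]
blue_card_grip 0.42 [191.5 362.9] [570.9 411.6 103.9]
white_card_grip 0.58 [191.2 361.8] [572.4 410.6 105.2]
rack 0.94 [221.2 405.7] [495.5 421.1  29.3]
big_tin1 0.74 [323.9 180.3] [622.6 -46.6 216.4]
big_tin1 0.28 [212.7 386.4] [504.9 417.  102.9]
tape 0.67 [176.6 351.8] [671.5 397.   -1.1]
marker 0.8 [436.4 265. ] [ 361.8 -168.1    1.4]
1.6 [-0.   1.   0.2  0. ]
```

View pics/top0.png

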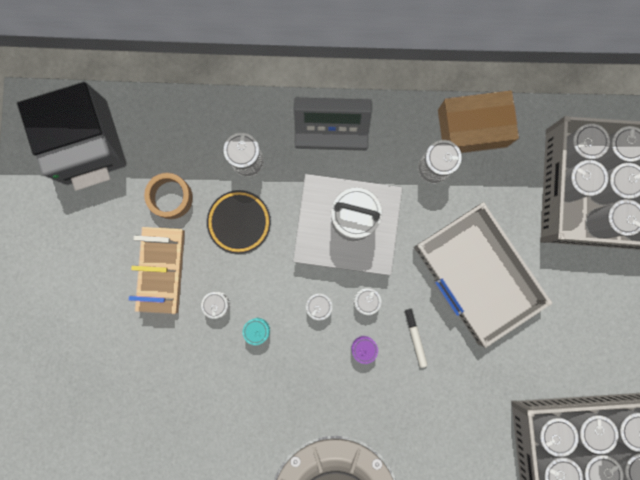

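View pics/side0.png

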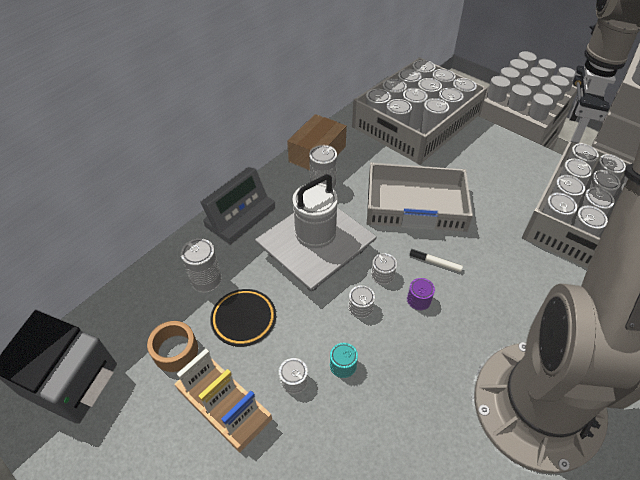

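Top view: steel tins at (215,305), (319,307) and (368,301). The look-alikes are teal at (256,332) and purple at (364,350), which I'll leave alone, along with the large tins at (241,152) and (442,158). The yellow card is at (149,268), between white at (153,239) and blue at (148,299). The empty crate is at (482,275), and its blue front label is at (450,297). The canister is at (357,212) and the mat at (238,221).

```bash
cat > m.py <<'E'
from h import *
np.set_printoptions(precision=2,suppress=True)
def cloud(c):
    v,u=np.mgrid[0:480,0:640]; uv=np.stack([u,v],-1).reshape(-1,1,2).astype(float)
    n=cv2.undistortPoints(uv,K(c),np.array(c['distortion'],float)).reshape(480,640,2)
    z=c['range_z']; P=np.dstack([n[...,0]*z,n[...,1]*z,z]); M=np.linalg.inv(np.array(c['world_to_cam']))
    W=P@M[:3,:3].T+M[:3,3]; W[z<=0]=np.nan; return W
def near(W,m,p,r): return m&(np.hypot(W[...,0]-p[0],W[...,1]-p[1])<r)
def rect(W,m):
    (cx,cy),s,a=cv2.minAreaRect(W[m][:,:2].astype(np.float32)); return (cx,cy),s,a
def line(pts):
    d=pts-pts.mean(0); u,s,v=np.linalg.svd(d[:,:2],full_matrices=False); return pts.mean(0),np.degrees(np.arctan2(v[0,1],v[0,0])),s/np.sqrt(len(pts))
def tins(c,W):
    m=((W[...,2]>40)&(W[...,2]<54)&(W[...,0]<1000)).astype(np.uint8); hsv=cv2.cvtColor(c['frame'],cv2.COLOR_RGB2HSV)
    n,l,st,ce=cv2.connectedComponentsWithStats(m); o=[]
    for i in range(1,n):
        if 150<st[i,4]<1500:
            p=W[l==i]; (x,y),r=cv2.minEnclosingCircle(p[:,:2].astype(np.float32)); o.append((np.array([x,y]),r,p[:,2].mean(),np.median(hsv[l==i][:,1]),ce[i]))
    return o
if __name__=='__main__':
    c=capture('top'); W=cloud(c); z=W[...,2]; f=c['frame'].astype(int)
    for t in tins(c,W): print('tin',*t)
    print('handle',line(W[near(W,(z>205)&(z<240),(625,-27),70)]))
    m=near(W,(z>165)&(z<185),(615,-20),80); print('lid',cv2.minEnclosingCircle(W[m][:,:2].astype(np.float32)))
    print('plate',rect(W,near(W,(z>49)&(z<60),(610,-5),160)))
    m=near(W,(z>55)&(z<68),(530,-310),190); print('rim',rect(W,m))
    m=near(W,(z>2)&(z<10),(530,-310),150); print('floor',rect(W,near(W,(z>3)&(z<10),(530,-310),90)))
    hsv=cv2.cvtColor(c['frame'],cv2.COLOR_RGB2HSV); H,S=hsv[...,0],hsv[...,1]
    bl=(H>100)&(H<130)&(S>120)&near(W,z>0,(465,-233),80); print('blue label',line(W[bl]))
    ye=(H>18)&(H<35)&(S>120)&near(W,z>85,(510,410),60); print('card',line(W[ye]), rect(W,ye))
    ym=(H>10)&(H<35)&(S>120)&near(W,z<20,(616,240),110); print('mat',cv2.minEnclosingCircle(W[ym][:,:2].astype(np.float32)))
    cv2.imwrite('pics/crop1.png',cv2.resize(c['frame'][190:370,130:500,::-1],None,fx=2.1,fy=2.1,interpolation=cv2.INTER_CUBIC))
E
python3 m.py
```

```text
tin [ 730.28 -463.14] 132.68394470214844 46.87091331094888 21.0 [550.6  180.47]
tin [836.99  30.92] 85.53907775878906 47.28372890411481 6.0 [331.89 129.89]
tin [701.71 566.23] 40.68046569824219 51.744598943687116 16.0 [ 90.21 179.15]
tin [675.2  397.77] 50.08408737182617 47.897603385168956 106.0 [166.52 194.74]
tin [ 519.13 -319.04] 144.70785522460938 46.85863495187621 21.0 [513.95 275.95]
tin [450.25 -58.99] 28.62456703186035 48.64402569451525 4.0 [367.1  301.07]
tin [432.68 281.01] 29.134105682373047 48.73841478459867 4.0 [213.78 304.53]
tin [435.48  49.4 ] 28.563396453857422 48.71573412588249 4.0 [318.18 306.3 ]
tin [376.84 187.87] 28.76763916015625 48.556118794434234 125.0 [254.8 331.2]
tin [342.53 -56.17] 29.602474212646484 48.371715150587924 111.0 [364.86 349.67]
tin [ 159.41 -416.27] 81.1764907836914 46.578514853273774 19.0 [522.58 437.49]
tin [66.53  2.31] 56.146270751953125 44.986081040459396 25.0 [335.69 471.45]
handle (array([630.47, -21.22, 226.72]), np.float64(77.2149235939062), array([25.69,  3.31]))
lid ((631.1224365234375, -21.501405715942383), 51.584129333496094)
plate ((586.3450927734375, -7.1455078125), (222.51194763183594, 269.7151184082031), 84.02910614013672)
rim ((543.7796630859375, -351.55682373046875), (268.0651550292969, 294.86859130859375), 34.66331481933594)
floor ((531.6023559570312, -311.93890380859375), (179.22500610351562, 153.7193603515625), 35.20074462890625)
blue label (array([ 464.01, -237.21,   63.57]), np.float64(-145.47732736896177), array([23.67,  5.67]))
card (array([506.64, 408.04, 105.92]), np.float64(-91.82109168979272), array([20.46,  2.32])) ((506.3067626953125, 410.25518798828125), (8.382562637329102, 71.20947265625), 0.23362097144126892)
mat ((624.428955078125, 241.01087951660156), 70.47380828857422)
```

View pics/crop1.png

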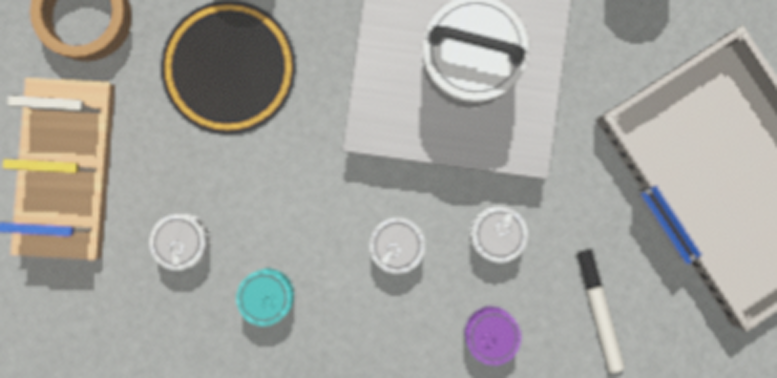

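The crop confirms three plain steel tins at crop (178,242), (397,245) and (499,234). The coloured ones are decoys. The handle bar runs at about 77°, and the yellow card is in the middle slot. Next I'll check reachability, then do the canister.

```bash
cat >> h.py <<'E'
from scipy.spatial.transform import Rotation as Rot
def down(a):
    a=np.radians(a); y=np.array([np.cos(a),np.sin(a),0]); z=np.array([0,0,-1.]); x=np.cross(y,z)
    q=Rot.from_matrix(np.stack([x,y,z],1)).as_quat(); return [float(q[3]),*map(float,q[:3])]
def best(p,a):
    """yaw (a or a+180) with least joint travel"""
    j0=np.array(get_joint_positions()); o=[]
    for k in (a,a+180):
        s=solve_ik(list(map(float,p)),down(k))
        if s is not None: o.append((np.abs(np.array(s)-j0).max(),k,s))
    return min(o,key=lambda t:t[0])[1:] if o else None
def go(p,a,feed=None):
    k=best(p,a)[0]; p=list(map(float,p))
    if feed: move_linear(p,down(k),feed=feed)
    else: move_pose(p,down(k))
    return k
def lin(p,feed=150): move_linear(list(map(float,p)),feed=feed)
E
python3 - <<'E'
from m import *
from h import *
c=capture('top'); print(at_z(c,(238.8,222.1),4))
for p,a in [((631,-21,250),-12.8),((620,241,180),-12.8),((620,241,180),0),((506.5,409,150),0),((506.5,409,100),0),((450,-59,100),0),((450,-59,28),90),((433,281,28),0),((433,281,28),90),((464,-236,200),34),((464,-236,110),34),((532,-313,35),34),((575,-245,35),34),((487,-380,35),34)]:
    print(p,a,best(p,a))
E
```

```text
[623.11 239.47   4.  ]
(631, -21, 250) -12.8 (-12.8, array([ 0.31,  0.37, -0.49,  1.65,  0.19,  1.17, -0.45]))
(620, 241, 180) -12.8 (-12.8, array([ 0.16,  0.6 , -0.9 ,  1.62,  0.5 ,  1.17, -1.08]))
(620, 241, 180) 0 (0, array([ 0.16,  0.6 , -0.9 ,  1.62,  0.5 ,  1.17, -0.86]))
(506.5, 409, 150) 0 (0, array([-0.17,  0.59, -0.84,  1.69,  0.49,  1.09, -1.17]))
(506.5, 409, 100) 0 (0, array([-0.17,  0.66, -0.85,  1.72,  0.57,  1.03, -1.23]))
(450, -59, 100) 0 (0, array([ 0.43,  0.26, -0.49,  2.17,  0.18,  0.74, -0.19]))
(450, -59, 28) 90 (90, array([ 0.54,  0.43, -0.65,  2.21,  0.44,  0.63,  1.14]))
(433, 281, 28) 0 (0, array([ 0.12,  0.68, -1.05,  2.06,  0.79,  0.88, -1.39]))
(433, 281, 28) 90 (90, array([ 0.17,  0.72, -1.12,  2.06,  0.85,  0.92,  0.14]))
(464, -236, 200) 34 (34, array([ 0.72,  0.22, -0.43,  1.95,  0.11,  0.99,  0.84]))
(464, -236, 110) 34 (34, array([ 0.71,  0.34, -0.43,  2.03,  0.19,  0.81,  0.76]))
(532, -313, 35) 34 (34, array([ 0.71,  0.57, -0.37,  1.86,  0.28,  0.76,  0.78]))
(575, -245, 35) 34 (34, array([ 0.61,  0.59, -0.41,  1.84,  0.32,  0.78,  0.62]))
(487, -380, 35) 34 (34, array([ 0.82,  0.57, -0.34,  1.86,  0.27,  0.76,  0.93]))
```

```bash
python3 - <<'E'
from h import *
set_gripper(60,30)
k=go((631,-21.4,330),-12.8)
c=capture('wrist'); save(c,'w1.png')
for r in spot_point('canister_handle','wrist'): print(r['p'],r['position'],at_depth(c,r['position']),at_z(c,r['position'],229))
print(proj(c,[[631,-21.4,229]]),get_time_s())
E
```

```text
0.91 [326.8, 246.0] [629.54920863 -21.94161718 228.6792765 ] [629.57122838 -21.85100286 229.        ]
[[328.78752548 244.87899745]] 5.0417
```

View pics/w1.png

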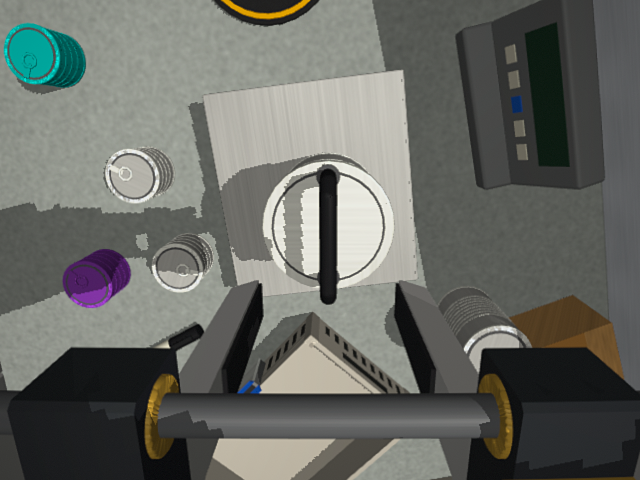

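The wrist view shows the handle bar at (328,240), parallel to the pads and centred between them. I'll grasp it, lift and move.

```bash
python3 - <<'E'
from h import *
lin((630.3,-21.6,219),120)
set_gripper(0,45); print('w',get_gripper_width(),get_grasp_force())
lin((630.3,-21.6,265),60); hold(.3); print(get_ft_force(),get_gripper_width())
lin((621.5,240,265),110); hold(.4)
f0=np.array(get_ft_force()); lin((621.5,240,176),80); 
z=176
while z>165.5:
    z-=1; lin((621.5,240,z),15); f=np.array(get_ft_force())
    if f[2]-f0[2]>2.5: break
print(z,f0,f); hold(.3)
set_gripper(50,45); hold(.3); lin((621.5,240,300),150)
c=capture('side'); save(c,'s1.png'); print(get_time_s())
E
```

```text
w 10.732310103949725 44.999855160713196
[ 0.22217238 -0.12350805 -6.06181427] 10.607661840205669
167 [-0.29131845  0.40913309 -6.55864295] [ 0.57345526 -0.19301096  4.94538639]
17.05
```

View pics/s1.png

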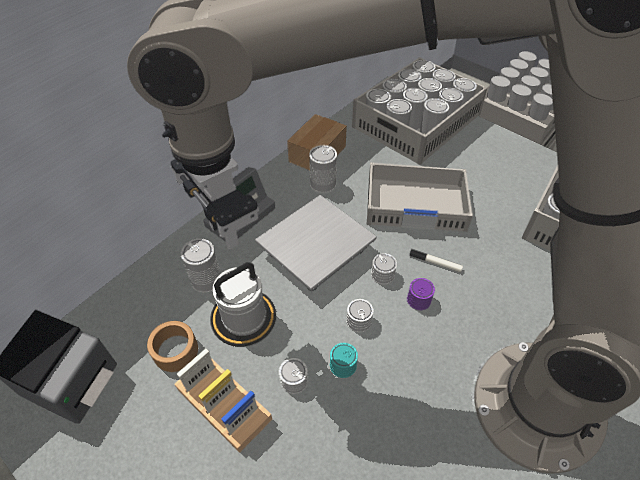

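The side view shows the canister upright on the mat at (242,300) and the scale empty. The middle tin has moved from about (361,299) to (361,313), so it was knocked aside. I'll measure again.

```bash
python3 - <<'E'
from m import *
from h import *
go((520,-420,300),-12.8)
c=capture('top'); W=cloud(c); z=W[...,2]
for t in tins(c,W):
    if t[1]<35: print('tin',*t)
print('plate',rect(W,near(W,(z>49)&(z<60)&(W[...,0]>500),(610,-5),160)), W[near(W,(z>49)&(z<60)&(W[...,0]>500),(610,-5),160)].mean(0))
m=near(W,(z>165)&(z<185),(620,240),80); print('can handle',cv2.minEnclosingCircle(W[near(W,(z>110)&(z<130),(620,240),80)][:,:2].astype(np.float32)))
E
```

```text
tin [450.36 -59.07] 28.734710693359375 48.722705815810535 4.0 [367.06 301.14]
tin [432.96 281.1 ] 28.922090530395508 48.802837759184314 4.0 [213.6  304.55]
tin [416.65  80.4 ] 28.563941955566406 48.63295328357486 4.0 [303.98 314.43]
tin [376.96 188.03] 28.602598190307617 48.54221599902515 126.0 [254.79 331.23]
tin [342.68 -56.05] 29.46714973449707 48.39986447982704 111.0 [364.84 349.68]
plate ((620.8088989257812, -10.689865112304688), (222.26205444335938, 200.68455505371094), 83.92447662353516) [620.   -10.29  55.18]
can handle ((622.030029296875, 240.06344604492188), 51.47722244262695)
```

```bash
cat >> h.py <<'E'
def pick(p,a,z0,h=170):
    go((p[0],p[1],h),a); lin((p[0],p[1],z0+22),150); set_gripper(0,25); w=get_gripper_width(); lin((p[0],p[1],h),150)
    print('pick w',round(w,1),round(get_gripper_width(),1))
def place(p,a,z0,h=170,op=72):
    go((p[0],p[1],h),a); lin((p[0],p[1],z0+40),150); lin((p[0],p[1],z0+22.5),30); hold(.15); set_gripper(op,25); hold(.1); lin((p[0],p[1],h),150)
E
python3 - <<'E'
from m import *
from h import *
P=np.array([620.3,-10.5]); uy=np.array([np.cos(np.radians(83.9)),np.sin(np.radians(83.9))])
set_gripper(80,25)
for t,s in [((450.3,-59),-66),((416.7,80.4),0),((433,281),66)]:
    pick(t,-6.1,0); q=P+uy*s; place(q,-6.1,55); print(q)
go((480,-200,330),-6.1); print(get_time_s())
hold(2.5)
c=capture('top'); save(c,'t2.png'); W=cloud(c); z=W[...,2]
m=(z>92)&(z<112)&(abs(W[...,0]-620)<110)&(abs(W[...,1]+10)<120)
n,l,st,ce=cv2.connectedComponentsWithStats(m.astype(np.uint8))
for i in range(1,n):
    if st[i,4]>100: print(cv2.minEnclosingCircle(W[l==i][:,:2].astype(np.float32)),W[l==i][:,2].mean())
print(get_time_s())
E
```

```text
pick w 55.8 55.5
[613.29 -76.13]
pick w 55.7 55.7
[620.3 -10.5]
pick w 55.7 55.8
[627.31  55.13]
44.625
((627.8419799804688, 55.25271224975586), 28.841419219970703) 103.8640881038212
((621.03173828125, -10.368452072143555), 29.002235412597656) 103.91681487049884
((614.1629638671875, -76.26420593261719), 29.079904556274414) 103.7992203659261
47.175
```

View pics/t2.png

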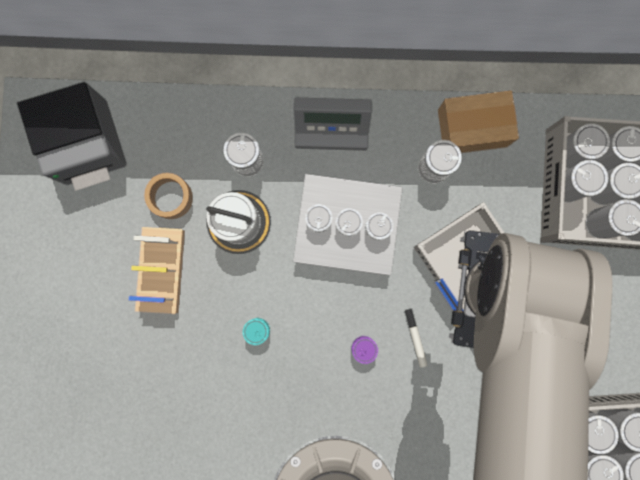

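The top view shows three tins standing on the scale at (319,217), (348,222) and (378,226), with only the teal and purple ones left on the bench. They have stood there for 2.5 s. Now I'll get the crate and holder pose from close up.

```bash
python3 - <<'E'
from m import *
from h import *
go((490,-270,430),34.5)
c=capture('wrist'); save(c,'w2.png'); W=cloud(c); z=W[...,2]
for q in ['holder_mouth','holder_floor','crate_floor']:
    for r in spot_point(q,'wrist'):
        if r['p']>.3: print(q,round(r['p'],2),np.array(r['position']),at_z(c,r['position'],62 if 'mouth' in q else 16 if 'hold' in q else 6))
m=(z>57)&(z<70)&(W[...,0]<700)&(W[...,1]>-475)&(W[...,1]<-150)&(W[...,0]>400); n,l,st,ce=cv2.connectedComponentsWithStats(m.astype(np.uint8))
for i in range(1,n):
    if st[i,4]>300: print(st[i],rect(W,l==i))
hsv=cv2.cvtColor(c['frame'],cv2.COLOR_RGB2HSV); bl=(hsv[...,0]>100)&(hsv[...,0]<130)&(hsv[...,1]>120)&near(W,z>0,(465,-233),80)
print('blue',rect(W,bl),line(W[bl]),np.percentile(W[bl][:,2],[5,50,95]))
print('floor',W[near(W,z<15,(531,-312),60)].mean(0))
E
```

```text
holder_mouth 0.97 [327.  158.1] [ 467.36 -240.53   62.  ]
holder_floor 0.79 [328.4 150.1] [ 464.8 -233.8   16. ]
crate_floor 0.88 [326.1 219.2] [ 516.7  -315.35    6.  ]
[ 258  147  176  137 2064] ((536.923583984375, -231.9417724609375), (134.5836639404297, 269.403564453125), 88.0896987915039)
[224 212   9  72 378] ((425.75201416015625, -410.2326965332031), (6.687334060668945, 96.76193237304688), 34.496063232421875)
[249 286 160   6 928] ((566.6651611328125, -382.2442932128906), (214.57769775390625, 7.643610954284668), 34.48153305053711)
[308 340  66  45 309] ((646.38330078125, -460.56549072265625), (105.32252502441406, 17.508913040161133), 6.321710586547852)
blue ((465.9521484375, -244.62704467773438), (91.2657241821289, 33.84455108642578), 36.943145751953125) (array([ 464.59, -238.26,   86.84]), np.float64(34.777053595612806), array([25.18,  6.79])) [56.29 64.9  68.87]
floor [ 530.29 -311.1     5.67]
```

View pics/w2.png

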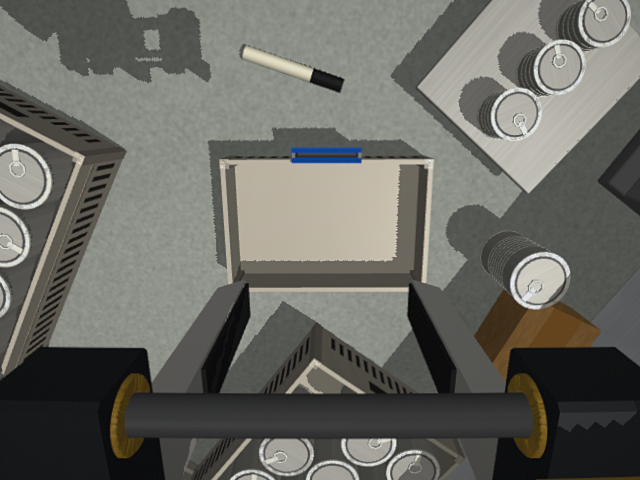

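The wrist view shows the crate aligned with the picture. The blue pocket is at (327,155), the rim spans columns 220–434, and the tins on the scale haven't moved. So crate x is at about -55.5° and the centre is about (517,-314). I'll pack the tins.

```bash
python3 - <<'E'
from m import *
from h import *
P=np.array([620.3,-10.5]); uy=np.array([np.cos(np.radians(83.9)),np.sin(np.radians(83.9))])
C=np.array([516.9,-313.8]); a=np.radians(34.5); cy=np.array([np.cos(a),np.sin(a)])
for s in (-62,0,62): print(best((*(C+cy*s),28),-55.5))
if all(best((*(C+cy*s),28),-55.5) for s in (-62,0,62)):
    for s,t in [(-66,-62),(0,0),(66,62)]:
        pick(P+uy*s,-6.1,55,h=190); place(C+cy*t,-55.5,6)
    go((465,-150,380),-55.5); c=capture('wrist'); save(c,'w3.png'); 
    W=cloud(c); 
    c=capture('top'); save(c,'t3.png'); print(get_time_s())
E
```

```text
(124.5, array([ 1.11,  0.63, -0.75,  1.92,  0.59,  0.82,  2.21]))
(124.5, array([ 1.03,  0.67, -0.78,  1.87,  0.62,  0.86,  2.1 ]))
(124.5, array([ 0.94,  0.72, -0.81,  1.8 ,  0.65,  0.91,  2.01]))
pick w 55.4 55.6
pick w 55.6 55.7
pick w 55.5 55.8
74.3
```

View pics/w3.png

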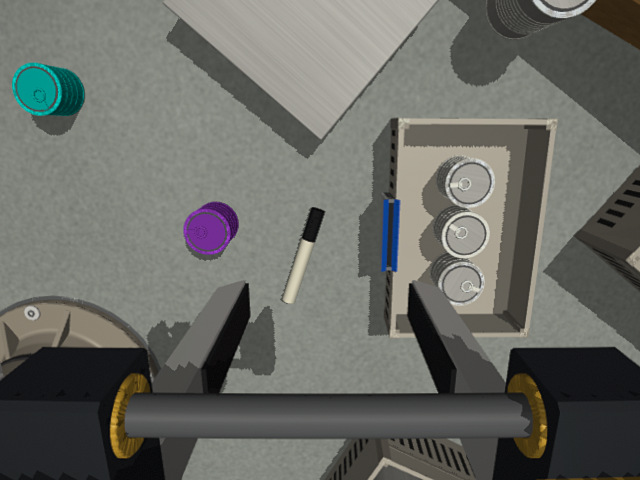

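All three tins stand upright in a row in the crate, at (468,183), (463,233) and (460,281). The pocket's blue lips are at (391,235). Next I'll take close looks at the pocket and then the card.

```bash
cat >> h.py <<'E'
def lookat(P,a,h):
    """wrist camera centred on P with TCP at height h, tool down at yaw a"""
    k=a
    c=capture('wrist'); M=np.linalg.inv(np.array(c['world_to_cam'])); q=get_ee_rot(); R=Rot.from_quat([q[1],q[2],q[3],q[0]]).as_matrix(); t=np.array(get_tcp_pos())
    co=R.T@(M[:3,3]-t); cd=R.T@M[:3,2]
    d=down(k); R2=Rot.from_quat([d[1],d[2],d[3],d[0]]).as_matrix(); o=R2@co; d=R2@cd
    s=(P[2]-h-o[2])/d[2]; off=o+d*s
    move_pose([float(P[0]-off[0]),float(P[1]-off[1]),float(h)],down(k)); hold(.2); return capture('wrist')
E
python3 - <<'E'
from m import *
from h import *
c=lookat((467,-239,62),124.5,230); print(get_tcp_pos())
cv2.imwrite('pics/w4.png',c['frame'][:,:,::-1]); np.savez('w4.npz',**{k:np.array(v) for k,v in c.items()})
for q in ['holder_mouth','holder_floor']:
    for r in spot_point(q,'wrist'):
        if r['p']>.3: print(q,round(r['p'],2),np.array(r['position']),at_z(c,r['position'],62 if 'mouth' in q else 16))
W=cloud(c); hsv=cv2.cvtColor(c['frame'],cv2.COLOR_RGB2HSV); bl=((hsv[...,0]>100)&(hsv[...,0]<130)&(hsv[...,1]>120)&(W[...,2]>55)).astype(np.uint8)
n,l,st,ce=cv2.connectedComponentsWithStats(bl)
for i in range(1,n):
    if st[i,4]>100: print(st[i],rect(W,l==i),W[l==i].mean(0),cv2.minAreaRect(np.argwhere(l==i)[:,::-1].astype(np.float32)))
c=lookat((506.5,409,106),0,260); cv2.imwrite('pics/w5.png',c['frame'][:,:,::-1])
W=cloud(c); hsv=cv2.cvtColor(c['frame'],cv2.COLOR_RGB2HSV); z=W[...,2]
ye=(hsv[...,0]>18)&(hsv[...,0]<35)&(hsv[...,1]>120)&(z>102)&(z<112); print('card',line(W[ye]),rect(W,ye))
for r in spot_point('order_card_grip','wrist'): print(r['p'],r['position'],at_z(c,r['position'],106))
E
```

```text
[ 454.59 -247.15  230.06]
holder_mouth 0.61 [331.1 242.2] [ 465.81 -236.14   62.  ]
holder_floor 0.79 [332.5 223.6] [ 460.96 -237.64   16.  ]
[320 187   8 105 815] ((467.3629455566406, -242.44186401367188), (85.78462219238281, 5.794033050537109), 34.22630310058594) [ 466.69 -243.01   64.68] ((323.5, 239.0), (104.0, 7.0), 90.0)
[334 187  10 105 844] ((460.99822998046875, -232.27719116210938), (86.62117004394531, 6.607973098754883), 34.40934753417969) [ 459.44 -233.25   64.65] ((338.5320129394531, 238.9897003173828), (8.148475646972656, 103.98348236083984), 0.6095065474510193)
card (array([506.31, 413.1 , 105.54]), np.float64(-91.8060770424861), array([21.22,  2.85])) ((506.2884521484375, 411.65521240234375), (73.71782684326172, 9.97140884399414), 88.051025390625)
0.91 [331.2, 233.8] [508.06 413.86 106.  ]
```

View pics/w4.png

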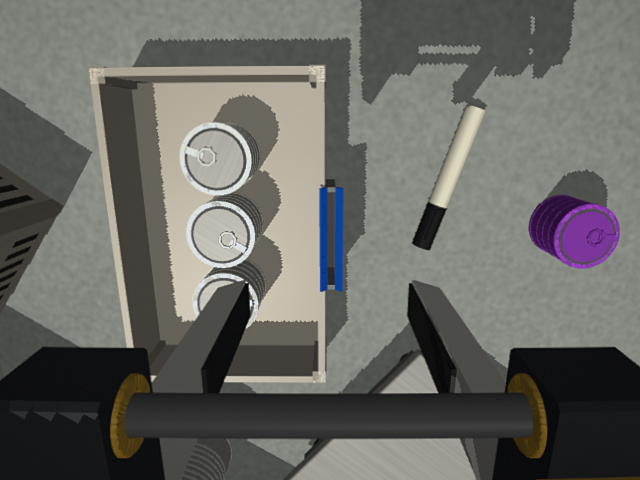

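View pics/w5.png

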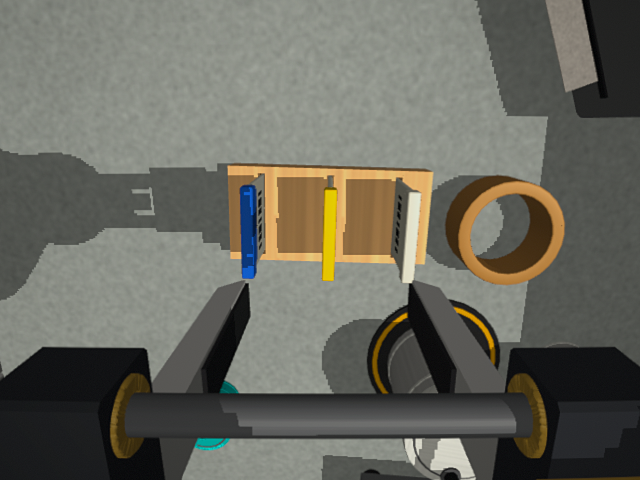

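In the first picture the pocket mouth lies between the blue lips at columns 323 and 338, row 239. In the second the yellow bar is at (329,234), with blue and white well clear on either side. Mouth ≈ (464.2,-237.4), y-yaw 34.4°. Card bar ≈ (506.3,411.7), y-yaw 88°.

```bash
python3 - <<'E'
from h import *
np.set_printoptions(precision=2,suppress=True)
set_gripper(36,30); x,y=506.3,411.7
move_pose([x,y,170.],down(-2)); lin((x,y,94),100); set_gripper(0,30); print('w',get_gripper_width())
lin((x,y,150),60); lin((x,y,290),150); print(get_gripper_width())
X,Y=464.2,-237.4
move_pose([X,Y,290.],down(124.4)); lin((X,Y,175),120); hold(.4); f0=np.array(get_ft_force()); print(f0)
z=175
while z>102:
    z-=3 if z>156 else 2; z=max(z,102); lin((X,Y,z),40); f=np.array(get_ft_force())-f0
    if abs(f).max()>6: print(z,f); break
print('end',z,f,get_tcp_pos(),get_gripper_width(),get_time_s())
c=capture('side'); save(c,'s6.png'); cv2.imwrite('pics/s6.png',cv2.resize(c['frame'][130:290,340:540,::-1],None,fx=3,fy=3))
E
```

```text
w 10.039916760620164
9.90275166956389
[0.05 0.84 0.19]
end 102 [ 0.41 -0.97  3.78] [ 464.62 -237.48  102.22] 9.72142675767611 98.1667
```

View pics/s6.png

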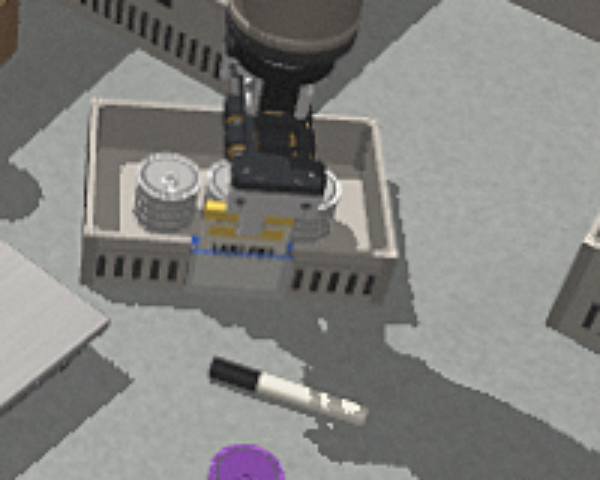

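The card sits in the pocket, with white showing behind the clear front at (240,270). I'll press lightly to seat it, release, and check.

```bash
python3 - <<'E'
from m import *
from h import *
X,Y=464.2,-237.4; z=102
while z>99:
    z-=.5; lin((X,Y,z),10); f=np.array(get_ft_force())
    if f[2]>9: break
print(z,f); set_gripper(34,30); hold(.3); lin((X,Y,200),120)
move_pose([480.,60.,330.],down(124.4)); hold(.5)
c=capture('side'); cv2.imwrite('pics/s7.png',cv2.resize(c['frame'][130:430,140:540,::-1],None,fx=2,fy=2))
W=cloud(c); hsv=cv2.cvtColor(c['frame'],cv2.COLOR_RGB2HSV)
ye=(hsv[...,0]>18)&(hsv[...,0]<35)&(hsv[...,1]>120)&near(W,W[...,2]>60,(465,-237),70); print('grip z',np.percentile(W[ye][:,2],[5,50,95]),W[ye].mean(0),get_time_s())
E
```

```text
101.5 [-1.38  0.35 13.76]
grip z [ 80.6  107.61 114.03] [ 463.63 -235.17  102.25] 102.1
```

View pics/s7.png

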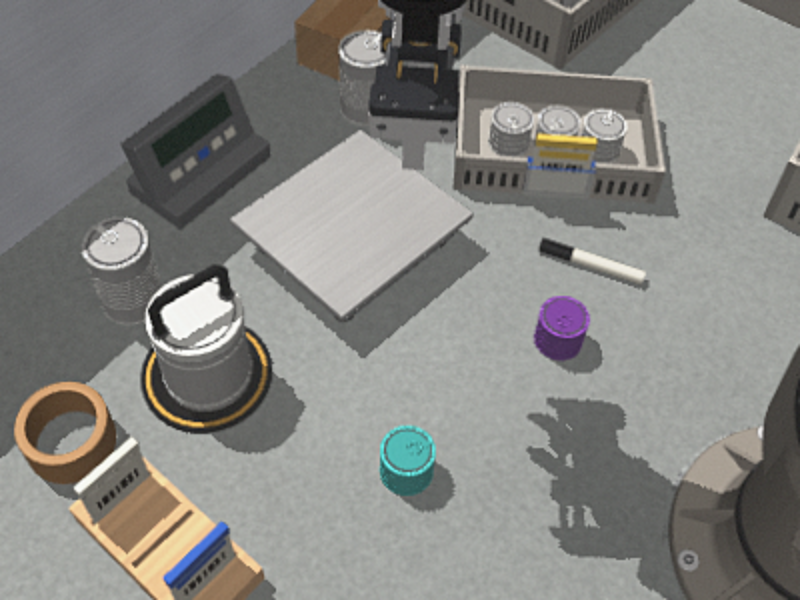

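The final view shows the canister upright on the mat at (205,355). The card is fully seated: its top is at z = 114 mm, which is exactly the expected 16 + 98. The three tins stand in the crate at (512,125), (558,125) and (605,130), and the other objects haven't moved.

```bash
python3 -c "
from cell import *
print(close_job())"
```

```text
the job is handed in; nothing more can be done
None
```

The job is handed in after about 102 s: the canister stands upright on the mat, the three small tins were weighed and packed upright in the crate, and the yellow-grip order card is fully down in the holder.

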